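Reverse the mantel trough on its turntable and park it on the rest

TASK

The open drawer is in the way, so push it fully shut. Then turn the long terracotta trough end for end on its turntable without lifting it, swinging its low end round on the drawer's side so that it strikes neither the drawer nor the glass jar and the hand sculpture on the other side. Finally slide it lengthwise, still straight, until its low end lies right across the whole width of the narrow wooden rest (end wall just past the rest's outer edge); leave the other ornaments where they stand.

Things in the scene. Friction and masses are not known exactly. Their poses are not given: they have to be found in the camera images.
- turntable: low round turntable, foot fixed on the shelf; its 100 mm wide bright disc, top 25 mm above the shelf, spins easily about the vertical through this origin (centre of its underside). Axes are the fixed foot's and do not spin: z up, x roughly away from the robot, where the trough's low end points at the start; the rest is on -x, drawer unit on +y, jar and hand on -y.
- trough: loose open terracotta trough lying on the disc by friction alone, 0.7 kg, 180 mm long (x), 96 wide (y; 100 over ribs). Walls and floor 8 mm, inside 164 by 80. Side walls 50 mm high, low end wall (+x) 40, tall round-topped end (-x) 92, from its underside. Origin: centre of underside. Fingers inside can push its walls to turn it with the disc, or slide it (3 to 6 N).
- trough_low_end (a point): middle of the lower outer edge of the trough's low end, 90 mm from its origin; x points out of that end. The trough starts off-centre: this end reaches about 115 mm from the turntable axis (corners 125 mm), the tall end 65 mm (corners 81 mm); centre of mass about 20 mm from the axis.
- rest: narrow pale wooden rest fixed on the shelf on the robot's side of the turntable, about 137 mm from its axis: bar 22 mm wide (x), 110 long (y), top 23.5 mm above the shelf (1.5 mm under disc level, so the trough slides onto it), on a foot 40 by 124 by 6. Origin: centre of its underside; axes parallel to the turntable's; outer edge at x = -11 mm.
- drawer_unit: white plastic drawer unit fixed on the shelf beside the turntable, 180 mm wide, 150 mm deep, 80 mm high. Origin: underside, middle of its front edge; its -x is the side the drawer opens to, towards the turntable; y along its front.
- drawer (a joint): grey drawer of that unit: 0 m fully shut, grows as it slides out (toward the turntable), at most 0.085 m. Starts 0.050 to 0.065 open. Sliding it takes about 2 N; it stays where it is left.
- drawer_front (a point): centre of the drawer front's outer face (176 mm wide, 5 to 75 mm above the shelf), 40 mm above the shelf; moves with the drawer; +x is the way that shuts it. Open, there are about 30 mm or more between this face and the trough's side; shut, the face is about 160 mm from the turntable axis, clear of the trough's swing.
- jar: loose clear glass hurricane jar, 90 mm wide, 160 mm high, on the turntable's -y side inside the reach of the trough's low end. Origin: centre of its underside. Leave it alone.
- sculpture: loose matte white ceramic hand sculpture on an 84 mm round foot, 196 mm high, on the turntable's -y side beside the jar (either of the two may be the nearer to the robot). Origin: centre of its underside. Leave it alone.
- pots: loose stack of three nesting terracotta pots, 104 mm wide, about 114 mm high, further out on the -y side. Origin: centre of its underside. Leave it alone.
- lighter: loose chrome lighter-shaped fidget toy lying flat beyond the turntable, 95 by 40 by 18 mm. Origin: its underside. Leave it alone.

How it is judged:
By the outcome, as a careful person would: the job done as asked, in the order asked, and still so for the second after the job is handed in, with the robot touching nothing.
It also fails if it takes over 64 s, if anything falls off the work surface, if the arm or the gripper's body presses on something with over 40 N, if the wrist force passes 120 N, or if a joint passes its speed limit or range.

ROBOT

A 6-joint arm with a two-finger parallel gripper is mounted at the origin on the work surface. World frame = base frame: x ahead of the robot, y to its left, z up, the work surface at z = 0. Lengths are in mm, angles in rad, forces in N, time in s.
With the tool pointing down it reaches from about 325 to 1000 mm from the base axis. Payload 5.1 kg.
Tool frame: the origin (TCP) lies midway between the tips of the shut fingers; the grasp point (between the pads) lies 19 mm behind it (arm.grasp_offset is the distance from the TCP to the grasp point, in mm); z points along the fingers, y is the line along which they close (so a half turn about z gives the same grasp; the last joint's range is limited). The gripper opens to 85 mm and grips with 20 to 120 N. Pads are 22 mm wide; open, the fingers measure 114 mm over their backs; the gripper's body (76 mm by 85 mm) begins 54 mm behind the grasp point. The pads swing forward as they close: fully open they stand 13 mm farther back than shut.
Start: joints at [1.206, 0.124, 1.65, -0, 1.367, -0.083], TCP at [180.777, 624.343, 231.322] pointing down, gripper open.
Joint ranges: [-2.61, 2.61], [-1.02, 2.33], [0.03, 2.71], [-1.35, 4.49], [0.32, 2.68], [-2.91, 2.91]. Speed limits (rad/s): [2.57, 2.57, 3.14, 3.14, 3.14, 3.14].

INTERFACE

Orientations are given as a unit quaternion [x, y, z, w].
In Python, from bench import arm, imaging gives the robot as it stands (arm), with the cameras (imaging).
- The arm moves only by the shell command python3 shift.py 'ROWS' [FORCE]. ROWS is a JSON list of rows, 1 to 12 of them, each an object with the fields wx, wy, wz (a rotation vector in rad), tx, ty, tz (the shift in mm), finger_gap (the finger opening in mm); a field left out counts as zero (the opening has to be given); each row shifts and turns the commanded pose from where the row before left it, along the tool's axes as they then stand; what a row does not reach is not made up. A row lasts 1/10 s, in which the tool goes at most 50 mm and 0.15 rad, less where a joint would pass 70% of its speed; a pose out of reach is approached as far as the arm can. The fingers move at their own pace and stop on an object; FORCE is the grip in N (left out, the last holds). Time passes only in rows, so rows that do not move let the fingers close. It prints the time, the measured TCP pose, the force, the opening and the grip force at its end. Input that does not fit is refused with a message, and nothing moves.
- arm.observe(): the state, without advancing time (a new reading comes with each control period).
- imaging.camera(name): name is "side" or "top"; returns the picture (384x512x3 uint8, red, green, blue); there is no depth.
- imaging.camera_info(name): a dict with "mtx" (3x3 intrinsics, pixels), "camera_from_world" (4x4, takes a point from world to camera coordinates). Camera axes: x right, y up, looking along -z (the intrinsics and any distortion apply to the point x, -y, -z); pixel columns grow to the right and rows downward; lengths in mm; the calibration is good to about 2 mm. A picture is of the moment at which its call begins. camera_info takes no time and is no camera call.
- arm.hand_in(): hands the job in; it is judged then, once.
The state is a dict: "clock": time; "joints": joint angles; "qvel": joint speeds; "effort": joint torques, N m; "position": TCP position; "tcp_rot": TCP orientation; "force": force on the tool from outside, world axes, zero at the start; "moment": the same for the moment, N m; "width": finger opening in mm; "grasp_force": force on a finger pad.
Only numpy, scipy, OpenCV 4.12 (cv2) and the standard library are available. Lean on these libraries where they do the work, as an engineer would, in place of code of your own. Each camera call takes 0.05 s, during which the arm holds its last target. There are 200 camera calls.

## Working session

There is one attempt and no reset: what is moved stays moved. The work goes in short steps, Python scripts to look and compute and a shell command to move; the robot and the scene stay as the last step left them, time stands still between calls to the robot, and variables do not carry over. Pictures are saved under pics/ and viewed, at most 10 in all, crops included, and the job is handed in when it is done.

```bash
ls; mkdir -p pics; python3 - <<'E'
from bench import arm, imaging
import cv2
for n in("top","side"):
    cv2.imwrite(f"pics/{n}0.png",imaging.camera(n)[:,:,::-1]); i=imaging.camera_info(n); print(n,i)
s=arm.observe();print({k:s[k] for k in("clock","position","tcp_rot","force","width")})
E
```

```text
bench.py
pics
shift.py
top {'mtx': array([[422.73893101,   0.        , 247.27079315],
       [  0.        , 422.73893101, 191.3412453 ],
       [  0.        ,   0.        ,   1.        ]]), 'camera_from_world': array([[ 3.48153229e-02, -9.99389899e-01,  2.77912744e-03,
        -8.69096949e+01],
       [ 9.77805216e-01,  3.46379962e-02,  2.06632934e-01,
        -6.42164666e+02],
       [-2.06603131e-01, -4.47654702e-03,  9.78414588e-01,
        -7.94875396e+02],
       [ 0.00000000e+00,  0.00000000e+00,  0.00000000e+00,
         1.00000000e+00]])}
side {'mtx': array([[375.48323571,   0.        , 262.44432299],
       [  0.        , 375.48323571, 191.05911352],
       [  0.        ,   0.        ,   1.        ]]), 'camera_from_world': array([[-8.04053967e-01, -5.94446302e-01, -1.14373372e-02,
         4.75824320e+02],
       [ 3.87882567e-01, -5.39038883e-01,  7.47652457e-01,
        -3.23790994e+02],
       [-4.50604408e-01,  5.96716581e-01,  6.63991709e-01,
        -4.50813645e+02],
       [ 0.00000000e+00,  0.00000000e+00,  0.00000000e+00,
         1.00000000e+00]])}
{'clock': 0.1, 'position': array([180.58137461, 623.83902846, 230.20042156]), 'tcp_rot': array([ 1.40431351e-01,  9.90089979e-01, -9.07076373e-04, -2.15657927e-04]), 'force': array([ 0.25436572, -0.93645708,  0.13427154]), 'width': 85.33566823778796}
```

View pics/top0.png

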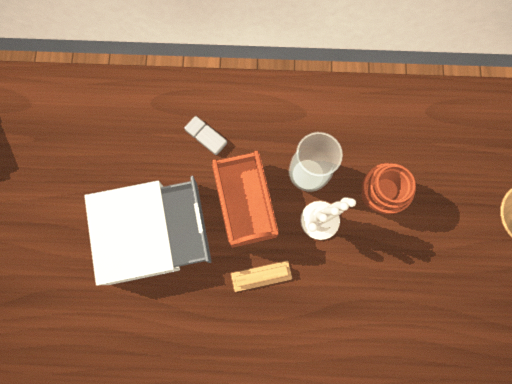

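View pics/side0.png

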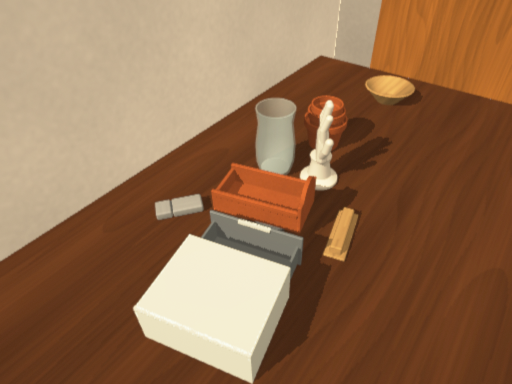

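Top view: trough around (245,198), with the low end up; drawer front along (193,180)–(209,262); rest around (262,277); jar (311,172); hand (320,220). I'll zoom in for the corners.

```bash
python3 - <<'E'
import cv2
a=cv2.imread("pics/top0.png");cv2.imwrite("pics/top0c.png",cv2.resize(a[115:300,150:350],None,fx=3.2,fy=3.2,interpolation=cv2.INTER_CUBIC))
a=cv2.imread("pics/side0.png");cv2.imwrite("pics/side0c.png",cv2.resize(a[150:300,180:380],None,fx=4,fy=4,interpolation=cv2.INTER_CUBIC))
E
```

```text
(no output)
```

View pics/top0c.png

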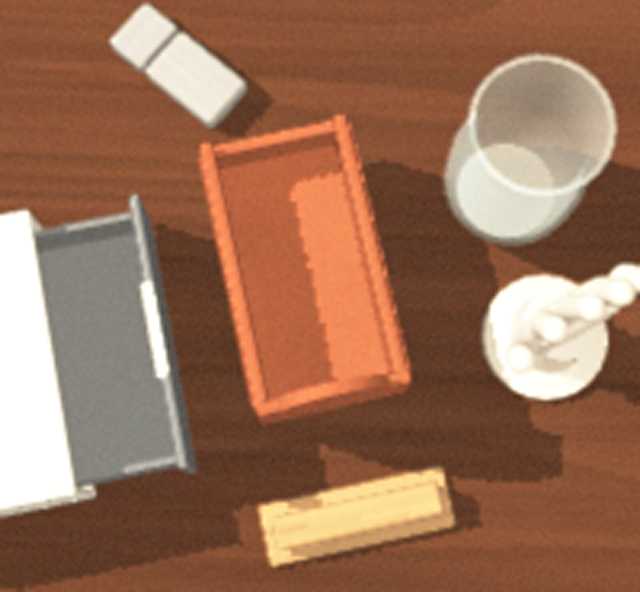

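View pics/side0c.png

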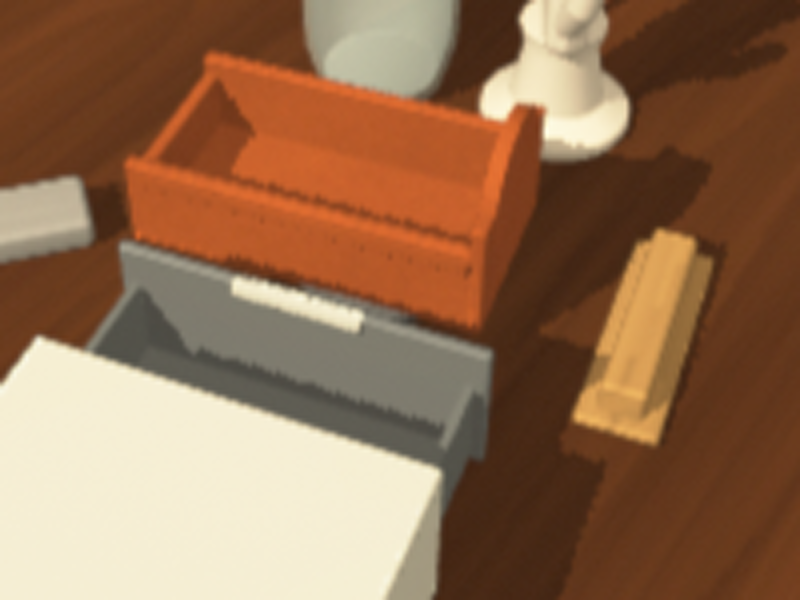

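```bash
cat > h.py <<'E'
from bench import arm, imaging
import numpy as np
def ray(n,uv,z):
    i=imaging.camera_info(n);T=i["camera_from_world"];R=T[:3,:3];c=-R.T@T[:3,3]
    p=np.linalg.solve(i["mtx"],[uv[0],uv[1],1]);d=R.T@(p*[1,-1,-1])
    return c+d*(z-c[2])/d[2]
def proj(n,X):
    i=imaging.camera_info(n);T=i["camera_from_world"];p=(T[:3,:3]@np.asarray(X,float)+T[:3,3])*[1,-1,-1];q=i["mtx"]@p;return q[:2]/q[2]
E
python3 - <<'E'
from h import *
np.set_printoptions(precision=1,suppress=True)
t=lambda u,v,z:ray("top",(150+u/3.2,115+v/3.2),z)[:2]
s=lambda u,v,z:ray("side",(180+u/4,150+v/4),z)[:2]
for nm,f,L in [
("trough top rim lowL lowR tallL tallR z75",t,[(203,147,75),(345,117,75),(262,408,75),(408,380,75)]),
("trough side rim lowR lowL tallL",s,[(207,55,75),(128,160,75),(482,245,75)]),
("tall bottom corner side z25",s,[(478,325,25),(135,235,25)]),
("rest foot top",t,[(260,508,6),(443,468,6),(453,525,0),(270,565,0)]),
("rest foot side",s,[(575,420,0),(657,442,0),(712,258,6)]),
("bar side",s,[(603,385,23.5),(645,395,23.5),(695,238,23.5),(655,230,23.5)]),
("drawer front top",t,[(140,195,75),(195,468,75)]),
("drawer front side",s,[(123,242,75),(493,350,75)]),
("unit front top z80",t,[(32,212,80),(80,500,80)]),
("unit front side z80",s,[(40,337,80),(440,470,80)]),
("jar base c",t,[(505,185,0)]),("jar rim c",t,[(545,120,160)]),("sculpt base",t,[(546,338,8)]),("lighter",t,[(210,128,0)])]:
    print(nm,*[f(*p) for p in L])
E
```

```text
trough top rim lowL lowR tallL tallR z75 [704.4   7.2] [727.7 -83.1] [539.2 -37.6] [ 559.6 -127.1]
trough side rim lowR lowL tallL [727.2 -78. ] [705.    6.9] [538.  -42.8]
tall bottom corner side z25 [536.  -41.3] [706.4   7.7]
rest foot top [479.7 -36.6] [ 509.9 -156.3] [ 473.3 -164. ] [443.4 -44.5]
rest foot side [479.7 -37.7] [443.5 -48.4] [ 473.1 -164.1]
bar side [471.9 -44.6] [453.9 -50.5] [ 480.6 -154.4] [ 499.3 -148. ]
drawer front top [671.3  45.6] [501.3   1.7]
drawer front side [669.3  49.6] [501.4   7. ]
unit front top z80 [656.7 112.3] [479.6  69.6]
unit front side z80 [655.4 115.1] [483.7  74.1]
jar base c [ 705.8 -197.1]
jar rim c [ 703.5 -197.3]
sculpt base [ 598.5 -224. ]
lighter [739.7   9.8]
```

```bash
cat >> h.py <<'E'
from scipy.spatial.transform import Rotation as Ro
A=np.radians(14.3);X=np.array([np.cos(A),np.sin(A),0]);Y=np.array([-X[1],X[0],0]);C=np.array([609.3,-66.4,0])
W=lambda a,b,z:C+a*X+b*Y+[0,0,z]     # turntable frame -> world
def go(a,b,z,yaw=None):
    s=arm.observe();r=Ro.from_quat(s["tcp_rot"]);p=s["position"]
    q=p-C;d=r.inv().apply(W(a,b,z)-p);x=r.apply([1,0,0])
    print("t",round(s["clock"],1),"tt-frame",np.round([q@X,q@Y,q[2]],1),"tool x yaw in tt",np.degrees(np.arctan2(x@Y,x@X)).round(1),"tool delta",d.round(1),"F tt",np.round([s["force"]@X,s["force"]@Y,s["force"][2]],1),"w",round(s["width"],1))
E
python3 shift.py '[{"wz":0.148, "finger_gap":0}, {"wz":0.148, "finger_gap":0}, {"wz":0.148, "finger_gap":0}, {"wz":0.148, "finger_gap":0}, {"wz":0.148, "finger_gap":0}, {"wz":0.148, "finger_gap":0}, {"wz":0.148, "finger_gap":0}]' 30
python3 -c "
from h import *
go(0,73,230)"
```

```text
clock: 0.8
position: [180.6, 624.0, 230.5]
tcp_rot: [0.615, 0.789, -0.001, 0.0]
force: [-0.4, 0.3, 0.1]
width: 0.0
grasp_force: 0.0
t 0.8 tt-frame [-244.8  774.9  230.5] tool x yaw in tt 89.8 tool delta [-701.2  246.7    1.1] F tt [-0.3  0.4  0.1] w 0.0
```

```bash
python3 shift.py '[{"tx":-44, "ty":15.4, "finger_gap":0}, {"tx":-44, "ty":15.4, "finger_gap":0}, {"tx":-44, "ty":15.4, "finger_gap":0}, {"tx":-44, "ty":15.4, "finger_gap":0}, {"tx":-44, "ty":15.4, "finger_gap":0}, {"tx":-44, "ty":15.4, "finger_gap":0}, {"tx":-44, "ty":15.4, "finger_gap":0}, {"tx":-44, "ty":15.4, "finger_gap":0}]' 
python3 shift.py '[{"tx":-44, "ty":15.4, "finger_gap":0}, {"tx":-44, "ty":15.4, "finger_gap":0}, {"tx":-44, "ty":15.4, "finger_gap":0}, {"tx":-44, "ty":15.4, "finger_gap":0}, {"tx":-44, "ty":15.4, "finger_gap":0}, {"tx":-44, "ty":15.4, "finger_gap":0}, {"tx":-44, "ty":15.4, "finger_gap":0}, {"tx":-44, "ty":15.4, "finger_gap":0}, {"finger_gap":0}, {"finger_gap":0}]' |head -1
python3 -c "
from h import *
go(0,73,48)"
```

```text
clock: 1.6
position: [388.6, 312.6, 230.9]
tcp_rot: [0.612, 0.791, -0.0, -0.0]
force: [0.8, 0.7, -0.5]
width: -0.6
grasp_force: 0.0
clock: 2.6
t 2.6 tt-frame [  3.8  71.2 230.4] tool x yaw in tt 90.1 tool delta [  1.6  -3.5 182.4] F tt [ 0.9  0.4 -0.4] w -0.2
```

```bash
python3 shift.py '[{"tx":1, "ty":-2, "tz":36, "finger_gap":0}, {"ty":-2, "tz":36, "finger_gap":0}, {"tz":36, "finger_gap":0}, {"tz":36, "finger_gap":0}, {"tz":26, "finger_gap":0}, {"tz":12, "finger_gap":0}, {"finger_gap":0}]' | sed -n '1p;4p'
python3 shift.py '[{"tx":6, "finger_gap":0}, {"tx":8, "finger_gap":0}, {"tx":8, "finger_gap":0}, {"tx":8, "finger_gap":0}, {"tx":8, "finger_gap":0}, {"tx":8, "finger_gap":0}, {"tx":8, "finger_gap":0}, {"tx":8, "finger_gap":0}, {"tx":6, "finger_gap":0}, {"tx":2, "finger_gap":0}]' | sed -n '1p;4p'
python3 -c "
from h import *
go(0,149,48)"
```

```text
clock: 3.3
force: [-0.1, -0.5, -0.1]
clock: 4.3
force: [1.0, -0.4, 0.7]
t 4.3 tt-frame [ -0.2 143.8  49.1] tool x yaw in tt 90.2 tool delta [5.2 0.3 1.1] F tt [ 0.9 -0.7  0.7] w -0.1
```

```bash
python3 shift.py '[{"tx":2, "finger_gap":0}, {"tx":2, "finger_gap":0}, {"tx":1, "finger_gap":0}, {"tx":1, "finger_gap":0}]' | sed -n '1p;4p'
python3 shift.py '[{"tx":1, "finger_gap":0}, {"tx":1, "finger_gap":0}]' | sed -n '1p;4p'
python3 shift.py '[{"tx":1, "finger_gap":0}, {"tx":1, "finger_gap":0}]' | sed -n '1p;4p'
python3 -c "
from h import *
go(0,149,48)"
```

```text
clock: 4.7
force: [1.8, -6.6, -1.2]
clock: 4.9
force: [3.7, -13.3, -2.0]
clock: 5.1
force: [5.1, -19.8, -3.3]
t 5.1 tt-frame [ -0.2 148.3  49.3] tool x yaw in tt 90.3 tool delta [0.7 0.2 1.3] F tt [  0.  -20.5  -3.3] w -0.0
```

```bash
python3 shift.py '[{"tx":-5, "finger_gap":0}, {"tx":-10, "finger_gap":0}, {"tx":-20, "finger_gap":0}, {"tx":-20, "tz":-10, "finger_gap":0}, {"tz":-35, "finger_gap":0}, {"tz":-40, "finger_gap":0}, {"tz":-40, "finger_gap":0}, {"tz":-20, "finger_gap":0}, {"finger_gap":0}]' | sed -n '1p;4p'
python3 -c "
from h import *
go(0,0,200);print(arm.observe()['joints'])
import cv2
a=imaging.camera('side')[:,:,::-1];cv2.imwrite('pics/s1.png',cv2.resize(a[130:330,130:400],None,fx=2.8,fy=2.8))"
```

```text
clock: 6.0
force: [-0.2, 0.6, 0.5]
t 6.0 tt-frame [  2.3  97.4 199.1] tool x yaw in tt 90.2 tool delta [-97.4  -2.7  -0.7] F tt [-0.1  0.7  0.5] w -0.0
[-4.29606716e-02  6.11832379e-03  1.82877238e+00  6.68815564e-04
  1.29884256e+00 -2.96250803e-01]
```

View pics/s1.png

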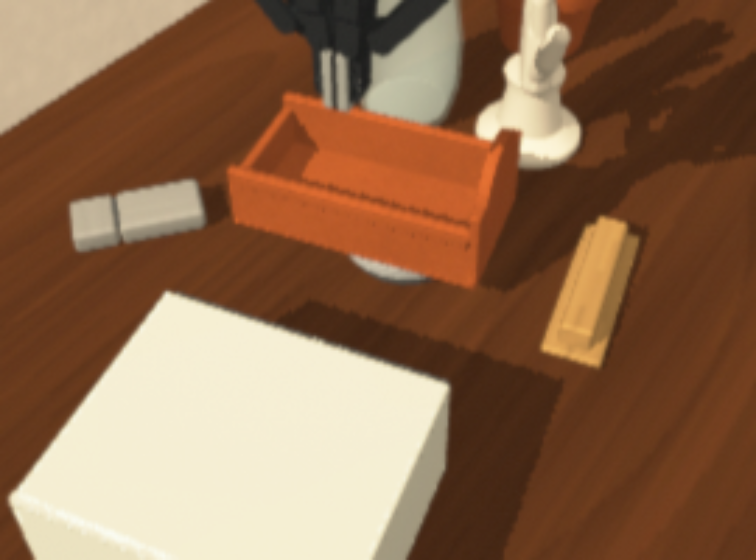

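```bash
python3 shift.py '[{"tx":-32, "ty":-1, "finger_gap":42}, {"tx":-32, "ty":-1, "finger_gap":42}, {"tx":-32, "finger_gap":42}]' 20| sed -n '1p;4p'
python3 shift.py '[{"wz":0.143, "finger_gap":42}, {"wz":0.143, "finger_gap":42}, {"wz":0.143, "finger_gap":42}, {"wz":0.143, "finger_gap":42}, {"wz":0.143, "finger_gap":42}, {"wz":0.143, "finger_gap":42}, {"wz":0.143, "finger_gap":42}, {"wz":0.143, "finger_gap":42}, {"wz":0.143, "finger_gap":42}, {"wz":0.143, "finger_gap":42}, {"wz":0.143, "finger_gap":42}, {"finger_gap":42}]' | sed -n '1p;4p'
python3 -c "
from h import *
go(0,0,44);print(arm.observe()['joints'])"
```

```text
clock: 6.35
force: [-0.1, 0.3, -0.2]
clock: 7.55
force: [-0.0, -0.4, -0.2]
t 7.5 tt-frame [ -2.8   2.7 191.5] tool x yaw in tt 0.1 tool delta [  3.4   3.  147.5] F tt [-0.1 -0.4 -0.2] w 42.0
[-1.94282692e-01  6.60021298e-02  1.78040017e+00  3.28871848e-04
  1.29974560e+00  1.12524388e+00]
```

```bash
python3 shift.py '[{"tx":3, "ty":3, "tz":36, "finger_gap":42}, {"tz":36, "finger_gap":42}, {"tz":36, "finger_gap":42}, {"tz":26, "finger_gap":42}, {"tz":10, "finger_gap":42}, {"tz":3, "finger_gap":42}, {"finger_gap":42}]' | sed -n '1p;4p'
python3 -c "
from h import *
go(0,0,44)"
python3 shift.py '[{"finger_gap":48}, {"finger_gap":50}, {"finger_gap":51}]' | sed -n '1p;4,7p'
python3 shift.py '[{"finger_gap":53}, {"finger_gap":55}, {"finger_gap":55}]' | sed -n '1p;4,7p'
python3 -c "
from h import *
go(0,0,44)"
```

```text
clock: 8.25
force: [0.1, 0.2, 0.3]
t 8.2 tt-frame [ 1.7 -1.1 47.6] tool x yaw in tt 0.1 tool delta [-1.7 -1.1  3.6] F tt [0.2 0.2 0.3] w 42.4
clock: 8.55
force: [-1.0, 3.1, 2.0]
width: 51.2
grasp_force: 1.6
clock: 8.85
force: [-1.6, 4.0, 4.5]
width: 52.9
grasp_force: 21.6
t 8.8 tt-frame [ 2.1 -0.9 48.3] tool x yaw in tt 0.1 tool delta [-2.1 -0.9  4.3] F tt [-0.5  4.3  4.5] w 52.9
```

```bash
python3 shift.py '[{"wz":-0.03, "finger_gap":55}, {"wz":-0.06, "finger_gap":55}, {"wz":-0.08, "finger_gap":55}, {"wz":-0.08, "finger_gap":55}, {"wz":-0.08, "finger_gap":55}, {"wz":-0.07, "finger_gap":55}]' | sed -n '1p;4,7p'
python3 -c "
from h import *
go(0,0,48)
import cv2
a=imaging.camera('top')[:,:,::-1];cv2.imwrite('pics/t2.png',cv2.resize(a[100:310,130:350],None,fx=2.8,fy=2.8))"
```

```text
clock: 9.45
force: [0.6, 6.8, 5.4]
width: 53.1
grasp_force: 21.8
t 9.4 tt-frame [ 2.5 -0.4 48.4] tool x yaw in tt 23.2 tool delta [-2.2 -1.3  0.3] F tt [2.2 6.4 5.4] w 53.1
```

View pics/t2.png

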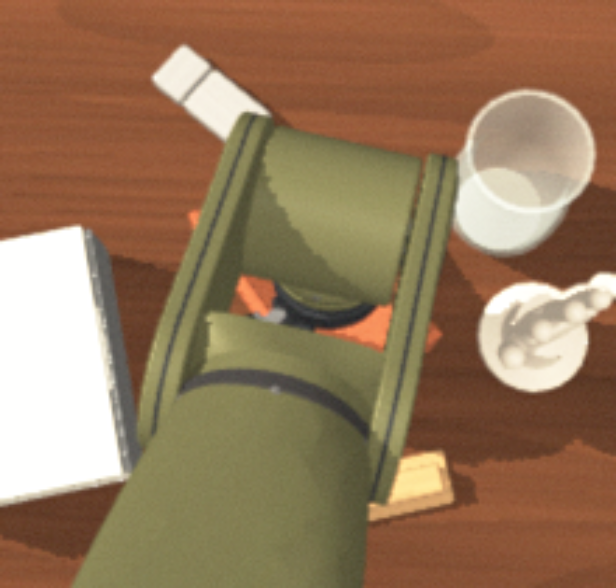

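```bash
python3 shift.py '[{"wz":-0.07, "tx":0.4, "ty":-0.9, "finger_gap":55}, {"wz":-0.08, "finger_gap":55}, {"wz":-0.08, "finger_gap":55}, {"wz":-0.08, "finger_gap":55}, {"wz":-0.08, "finger_gap":55}, {"wz":-0.08, "finger_gap":55}, {"wz":-0.08, "finger_gap":55}, {"wz":-0.08, "finger_gap":55}, {"wz":-0.08, "finger_gap":55}]' | sed -n '1p;4,7p'
python3 -c "
from h import *
go(0,0,48)"
```

```text
clock: 10.4
force: [-0.1, 6.8, 5.2]
width: 52.5
grasp_force: 21.8
t 10.4 tt-frame [ 2.5  0.5 48.3] tool x yaw in tt 63.9 tool delta [-1.6 -2.   0.3] F tt [1.6 6.6 5.2] w 52.5
```

```bash
python3 shift.py '[{"wz":-0.07, "ty":-1, "finger_gap":55}, {"wz":-0.08, "finger_gap":55}, {"wz":-0.08, "finger_gap":55}, {"wz":-0.08, "finger_gap":55}, {"wz":-0.08, "finger_gap":55}, {"wz":-0.08, "finger_gap":55}, {"wz":-0.08, "finger_gap":55}, {"wz":-0.08, "finger_gap":55}, {"wz":-0.08, "finger_gap":55}, {"wz":-0.08, "finger_gap":55}]' | sed -n '1p;4,7p'
python3 -c "
from h import *
go(0,0,48)"
```

```text
clock: 11.4
force: [2.2, 3.9, 4.6]
width: 53.2
grasp_force: 21.8
t 11.4 tt-frame [ 1.9  0.2 48.4] tool x yaw in tt 109.2 tool delta [ 0.5 -1.9  0.4] F tt [3.1 3.2 4.6] w 53.2
```

```bash
python3 shift.py '[{"wz":-0.07, "finger_gap":55}, {"wz":-0.08, "finger_gap":55}, {"wz":-0.08, "finger_gap":55}, {"wz":-0.08, "finger_gap":55}, {"wz":-0.08, "finger_gap":55}, {"wz":-0.08, "finger_gap":55}, {"wz":-0.08, "finger_gap":55}, {"wz":-0.08, "finger_gap":55}, {"wz":-0.08, "finger_gap":55}, {"wz":-0.08, "finger_gap":55}, {"wz":-0.08, "finger_gap":55}]' | sed -n '1p;4,7p'
python3 shift.py '[{"wz":-0.08, "finger_gap":55}, {"wz":-0.08, "finger_gap":55}, {"wz":-0.08, "finger_gap":55}, {"wz":-0.08, "finger_gap":55}, {"wz":-0.04, "finger_gap":55}, {"finger_gap":55}]' | sed -n '1p;4,7p'
python3 -c "
from h import *
go(0,0,48)
import cv2
a=imaging.camera('top')[:,:,::-1];cv2.imwrite('pics/t3.png',cv2.resize(a[130:300,150:330],None,fx=2.2,fy=2.2))
a=imaging.camera('side')[:,:,::-1];cv2.imwrite('pics/s3.png',cv2.resize(a[130:310,180:400],None,fx=2.2,fy=2.2))
l,r=[cv2.resize(cv2.imread(f'pics/{n}3.png'),(400,400)) for n in 'ts'];cv2.imwrite('pics/b3.png',np.hstack([l,r]))
a=arm.observe();print(a['moment'])"
```

```text
clock: 12.5
force: [0.5, 6.3, 4.6]
width: 52.9
grasp_force: 21.9
clock: 13.1
force: [-0.4, 7.6, 5.6]
width: 53.1
grasp_force: 22.0
t 13.1 tt-frame [ 1.6  1.2 48.3] tool x yaw in tt 179.5 tool delta [ 1.6 -1.2  0.3] F tt [1.5 7.5 5.6] w 53.1
[ 1.14012363  0.14162234 -0.04232682]
```

View pics/b3.png

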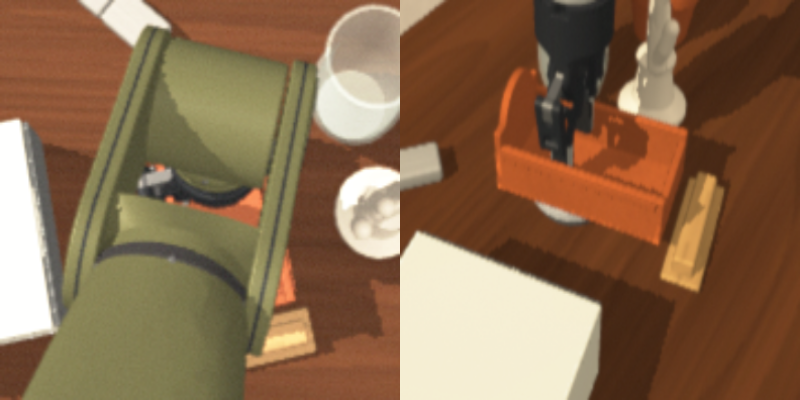

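```bash
python3 - <<'E'
from h import *
import cv2
for n,u,v,z in[("low near bottom",260,243,25),("tall near bottom",97,187,25),("low near rim",256,200,75),("low far rim",287,131,75),("tall near rim",97,146,75)]:
    w=ray("side",(180+u/1.818,130+v/2.222),z)-C;print(n,(w@X).round(1),(w@Y).round(1))
a=cv2.imread("pics/s3.png");cv2.imwrite("pics/s3c.png",cv2.resize(a[80:320,80:450],None,fx=2.1,fy=2.1))
E
```

```text
low near bottom -110.8 45.7
tall near bottom 69.5 47.2
low near rim -102.7 48.2
low far rim -110.7 -42.8
tall near rim 66.0 47.1
```

View pics/s3c.png

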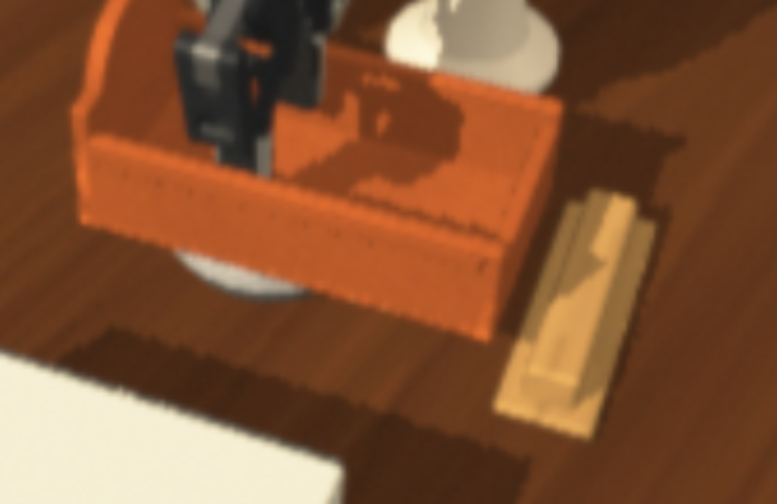

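```bash
python3 shift.py '[{"wz":-0.008, "tx":1, "finger_gap":55}, {"tx":2, "finger_gap":55}, {"tx":3, "finger_gap":55}, {"tx":3, "finger_gap":55}, {"tx":3, "finger_gap":55}, {"tx":3, "finger_gap":55}, {"tx":2, "finger_gap":55}, {"tx":2, "finger_gap":55}, {"tx":1, "finger_gap":55}, {"finger_gap":55}]' 26| sed -n '1p;4,7p'
python3 -c "
from h import *
go(-38,1,48)"
python3 shift.py '[{"tx":2, "finger_gap":55}, {"tx":2, "finger_gap":55}, {"tx":2, "finger_gap":55}, {"tx":2, "finger_gap":55}, {"tx":2, "finger_gap":55}, {"tx":2, "finger_gap":55}, {"tx":1, "finger_gap":55}, {"finger_gap":55}]' | sed -n '1p;4,7p'
python3 -c "
from h import *
go(-38,1,48)
import cv2
a=imaging.camera('side')[:,:,::-1];cv2.imwrite('pics/s4.png',cv2.resize(a[170:300,220:390],None,fx=4.5,fy=4.5,interpolation=cv2.INTER_CUBIC))"
```

```text
clock: 14.2
force: [5.2, 0.7, 3.9]
width: 53.5
grasp_force: 28.1
t 14.2 tt-frame [-18.2  -0.6  48.5] tool x yaw in tt 179.8 tool delta [19.8  1.5  0.4] F tt [ 5.2 -0.6  3.9] w 53.5
clock: 15.0
force: [5.5, 0.4, 4.5]
width: 53.1
grasp_force: 28.1
t 15.0 tt-frame [-31.3  -0.3  48.5] tool x yaw in tt 179.8 tool delta [6.7 1.3 0.4] F tt [ 5.4 -1.   4.5] w 53.1
```

View pics/s4.png

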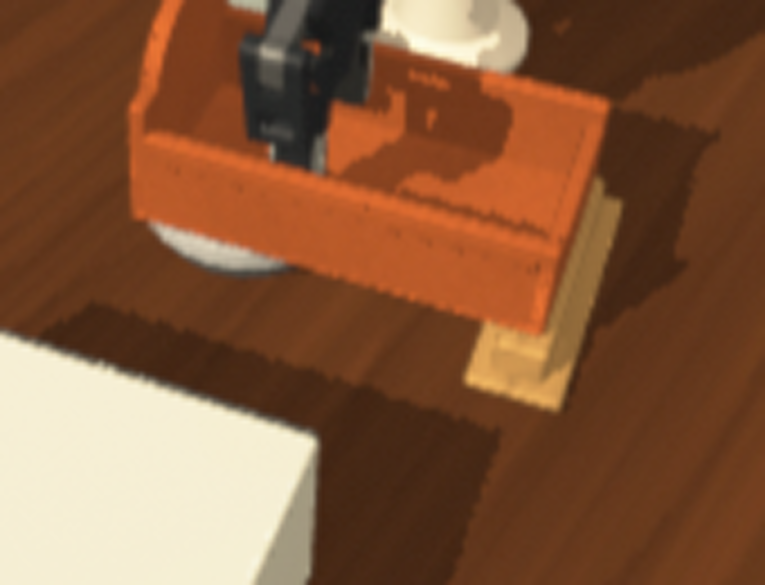

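```bash
python3 - <<'E'
from h import *
s=lambda u,v,z:ray("side",(220+u/4.5,170+v/4.5),z)
for n,u,v,z in[("low near bottom",545,334,24),("tall near bottom",133,217,25),("bar outer near top",547,365,23.5),("foot outer near",560,411,0),("foot inner near",465,380,0),("low far rim",610,103,75)]:
    w=s(u,v,z)-C;print(n,(w@X).round(1),(w@Y).round(1))
for p in[(645,395),(695,238)]:
    w=ray("side",(180+p[0]/4,150+p[1]/4),23.5)-C;print("bar outer first pic",(w@X).round(1),(w@Y).round(1))
E
```

```text
low near bottom -144.0 44.0
tall near bottom 35.4 45.7
bar outer near top -148.4 58.9
foot outer near -157.0 60.1
foot inner near -117.5 58.8
low far rim -144.1 -43.9
bar outer first pic -146.6 53.8
bar outer first pic -146.4 -53.5
```

```bash
python3 shift.py '[{"tx":2, "finger_gap":55}, {"tx":2, "finger_gap":55}, {"tx":2, "finger_gap":55}, {"tx":1, "finger_gap":55}, {"tx":0.5, "finger_gap":55}, {"finger_gap":55}]' | sed -n '1p;4,7p'
python3 -c "
from h import *
go(-38,1,48)"
python3 shift.py '[{"tx":-0.7, "finger_gap":50}, {"finger_gap":46}, {"finger_gap":44}, {"finger_gap":43}, {"tz":-3, "finger_gap":43}, {"tz":-10, "finger_gap":43}, {"tz":-30, "finger_gap":43}, {"tz":-40, "finger_gap":43}, {"tz":-40, "finger_gap":43}, {"tz":-40, "finger_gap":43}, {"tz":-20, "finger_gap":43}, {"finger_gap":43}]' | sed -n '1p;4,7p'
python3 -c "
from h import *
go(-38,1,48)
import cv2
a=imaging.camera('side')[:,:,::-1];cv2.imwrite('pics/s5.png',cv2.resize(a[140:300,210:390],None,fx=3.7,fy=3.7,interpolation=cv2.INTER_CUBIC))"
```

```text
clock: 15.65
force: [4.8, 1.5, 3.8]
width: 53.2
grasp_force: 28.1
t 15.7 tt-frame [-38.8  -0.2  48.3] tool x yaw in tt 179.8 tool delta [-0.8  1.2  0.3] F tt [5.  0.3 3.8] w 53.2
clock: 16.85
force: [0.4, 0.8, 0.1]
width: 42.9
grasp_force: 0.0
t 16.9 tt-frame [-37.2  -0.5 236.4] tool x yaw in tt 179.9 tool delta [  2.5   2.3 188.4] F tt [0.6 0.6 0.1] w 42.9
```

View pics/s5.png

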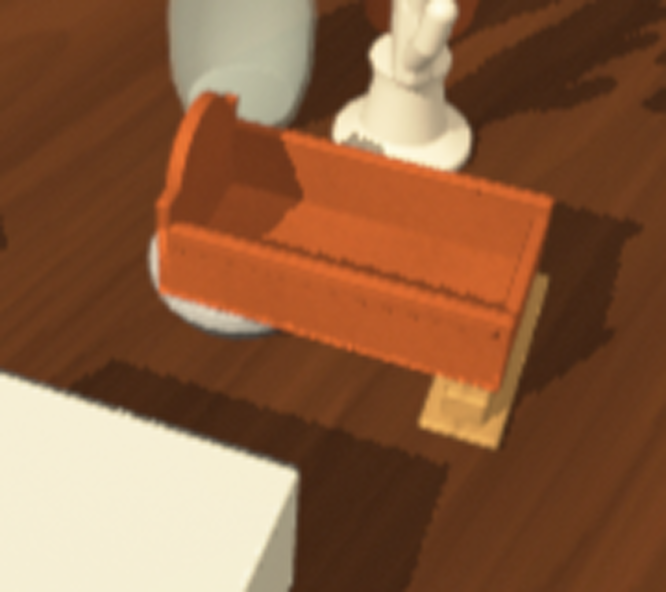

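```bash
python3 - <<'E'
from h import *
s=lambda u,v,z:ray("side",(210+u/3.7,140+v/3.7),z)
for n,u,v,z in[("low near bottom",500,389,24),("tall near bottom",162,291,25),("foot outer near",498,448,0),("foot inner near",420,425,0),("low far rim",552,199,75),("low near rim",508,312,75)]:
    w=s(u,v,z)-C;print(n,(w@X).round(1),(w@Y).round(1))
# orange boundary along the low near-bottom corner, subpixel-ish check; compare with model for low end position e
import cv2
a=imaging.camera("side").astype(int)
ob=((a[...,0]-a[...,2]>70)&(a[...,0]>1.9*a[...,1])).astype(np.uint8)
n,l,st,_=cv2.connectedComponentsWithStats(ob);k=np.argmax([st[i,4] if st[i,1]>130 else 0 for i in range(1,n)])+1;m=(l==k).astype(np.uint8)
print(st[k])
def mask(e,b=0,yaw=0,t=0.4):
    o=np.zeros((384*8,512*8),np.uint8)
    P=lambda x,y,z:W(e+x*np.cos(yaw)-y*np.sin(yaw),b+x*np.sin(yaw)+y*np.cos(yaw),z)
    for q in([(0,48,24),(180,48,25),(180,48,75),(0,48,75)],[(0,48,24),(0,-48,24),(0,-48,64),(0,48,64)],[(0,48,75),(180,48,75),(180,-48,75),(0,-48,75)]):
        cv2.fillPoly(o,[np.round([np.array(proj("side",P(*p)))*8 +4 for p in q]).astype(int)],1)
    return cv2.resize(o*255,(512,384),interpolation=cv2.INTER_AREA)/255
# fit on the lower part (exclude tall end): region columns >= 270
from scipy.optimize import minimize
f=lambda p:np.abs(mask(-150+p[0],p[1],np.radians(p[2]))-m)[:,275:].sum()
r=minimize(f,[0,0,0],method="Nelder-Mead",options=dict(initial_simplex=[[0,0,0],[5,0,0],[0,4,0],[0,0,2]]));print(r.x+[-150,0,0],r.fun)
E
```

```text
low near bottom -151.2 43.4
tall near bottom 27.4 43.7
foot outer near -157.1 59.4
foot inner near -118.0 59.7
low far rim -150.9 -43.9
low near rim -147.6 41.5
[ 252  166  108   79 5362]
[-1.49302407e+02 -1.27246983e+00  1.48914134e-01] 178.61960784313726
```

```bash
python3 shift.py '[{"ty":-40, "finger_gap":43}, {"ty":-45, "finger_gap":43}, {"ty":-45, "finger_gap":43}, {"ty":-45, "finger_gap":43}, {"ty":-45, "finger_gap":43}, {"ty":-45, "finger_gap":43}, {"finger_gap":43}]' | sed -n '1,2p'
python3 - <<'E'
from h import *
import cv2
a=imaging.camera("top").astype(int)
np.set_printoptions(linewidth=200)
# profiles along X at several b, at the low end: sample image at points on the plane z=23.5, report colour vs a
f=a.astype(np.float32)
for b in(-35,-15,15,35):
    print("b",b)
    for x in range(-142,-176,-2):
        u,v=proj("top",W(x,b,6));c=cv2.remap(f,np.float32([[u]]),np.float32([[v]]),cv2.INTER_LINEAR)[0,0].astype(int);print(x,c,end=" ")
    print()
# reprojected candidate edges, z=75 rim and z=25 bottom and foot/bar outer edges, as 'a' equivalents on plane z=6
for n,x,z in[("rim75 e=-150",-150,75),("wall65",-150,65),("bot24",-150,24),("bar",-148,23.5),("foot",-157,6)]:
    w=ray("top",proj("top",W(x,0,z)),6)-C;print(n,(w@X).round(1))
E
```

```text
clock: 17.65
position: [634.8, -336.9, 226.1]
b -35
-142 [224 121  79] -144 [238 133  87] -146 [243 138  88] -148 [242 138  87] -150 [226 131  85] -152 [213 157 103] -154 [199 151 100] -156 [139  99  66] -158 [106  66  42] -160 [103  61  40] -162 [104  62  40] -164 [99 61 40] -166 [92 57 37] -168 [90 56 37] -170 [92 59 40] -172 [93 58 40] -174 [96 60 41] 
b -15
-142 [231 128  81] -144 [241 139  87] -146 [246 144  91] -148 [244 139  91] -150 [228 130  85] -152 [214 160 108] -154 [195 148  95] -156 [132  93  60] -158 [105  66  43] -160 [102  60  40] -162 [96 58 39] -164 [94 57 40] -166 [92 56 37] -168 [94 58 37] -170 [97 61 42] -172 [96 60 41] -174 [93 57 37] 
b 15
-142 [207 110  72] -144 [239 132  83] -146 [247 143  90] -148 [244 141  89] -150 [229 135  85] -152 [200 148  98] -154 [190 145  96] -156 [128  88  58] -158 [92 57 38] -160 [90 56 36] -162 [94 57 38] -164 [94 60 41] -166 [98 61 42] -168 [113  70  47] -170 [126  75  49] -172 [129  77  51] -174 [125  75  49] 
b 35
-142 [168  89  58] -144 [167  90  59] -146 [190 102  66] -148 [193 104  68] -150 [191 114  75] -152 [192 139  93] -154 [182 138  95] -156 [127  89  57] -158 [113  71  45] -160 [134  80  55] -162 [129  78  51] -164 [121  75  48] -166 [122  71  45] -168 [124  74  46] -170 [123  74  48] -172 [122  73  46] -174 [124  74  48] 
rim75 e=-150 -150.9
wall65 -150.8
bot24 -150.2
bar -148.2
foot -157.0
```

```bash
python3 -c "
from h import *
print(arm.observe()['force']);print(arm.hand_in())"
```

```text
[-0.39633943  0.31140509 -0.19683947]
the job is handed in; nothing more can be done
None
```

The job is handed in at about 18 s of the 64 s allowed: the drawer is shut, and the trough was turned end for end on the drawer's side without lifting. It now lies straight across the rest, with its low end about 3 mm past the outer edge by both cameras; the jar and hand sculpture still stood in the last view.

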